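Pull-check the sprung gauge and clip the status plate

TASK

Pull-check the spring gauge: draw the black grip post out until its white index line stands level with the red marker on the scale, without pulling past the marker, hold it there for a good second, then ease it gently all the way home without letting it snap back. Then take the green spring clip off the rack and clip it squarely over the top edge of the leaning aluminium status plate, well pushed on and away from the corners, and let go. Leave the red clip on the rack and the other things on the bench as they are.

Things in the scene. Friction and masses are not known exactly. Their poses are not given: they have to be found in the camera images.
- gauge: Spring pull gauge, fixed to the bench: steel base plate 280 x 130 x 12 (from 160 in front of to 120 behind the origin), blue spring housing 90 x 70, top 62 above the bench, its front face 20 behind the origin (+x). Origin on the bench. The carriage slides along the gauge's own -x (towards the robot at yaw 0). White scale bar with 10 mm ticks on its +y side, top at 30 high.
- gauge_slide (a joint): How far the sprung carriage is drawn out, m: 0 home, at most 0.08; the spring pulls it home with about 2.5 N at home and 8.5 N at 0.075.
- slide_grip (a point): Point to grip on the carriage's black square post, 18 x 18 mm, standing from 37 to 82 above the bench; this point is on its axis, 62 above the bench. The aluminium carriage below the post is 36 x 34, top at 37. When home, the housing's face is 61 mm behind the post's rear face. Its axes are the gauge's.
- slide_index (a point): Far end of the white index line on the carriage's black arm, over the scale, 35 above the bench; it moves with the carriage (same x as slide_grip in the gauge's frame, 56 to its +y side). Its axes are the gauge's.
- limit_mark (a joint): Where the red marker is set, m: the carriage is at the marker when joint gauge_slide equals this value.
- mark_line (a point): Middle of the red marker's top (10 mm long in the sliding direction, 14 wide) beside the scale, 35 above the bench, 65 to the +y side of the gauge's centre line. Its axes are the gauge's.
- stand: Status stand, fixed: blue foot 120 x 140 x 12 on the bench, origin at the centre of its underside; carries the leaning plate.
- status_plate: Aluminium plate of the stand, 6 mm thick, 120 wide, 130 long, leaning 35 degrees sideways from upright, its top edge towards the gauge and about 116 above the bench; a paper card is on its upper face. Origin at the middle of its top edge; x is across the thickness, y along the edge, z points up along the plate out of the edge.
- clip_rack: Fixed rack: grey foot 80 x 170 x 12 and an upright steel strip 6 mm thick, 160 long (along its y), top edge 75 above the bench. Two clips sit on it. Origin at the centre of the foot's underside.
- green_clip: Green spring clip like a big clothes peg, 30 wide (y), 88 tall, 55 g. Origin at its hinge pin (radius 3.5), 10 above the rack strip's top edge; z points up to the handles, x is the way it is squeezed. The jaws reach 36 below the pin, their pads 22 to 36 below. When squeezed, this half leans up to 0.25 rad about y from the clip's middle.
- clip_grip (a point): Point to grip on the green clip: midway between its two flat handle paddles (28 wide, sloping outwards 0.25 rad to 52 above the pin), 38 above the pin. They are 46 mm apart over their outsides at the top; squeezed fully, to about 20 mm (some 9 N), they stand parallel and the jaws open from 6 to about 21 mm.
- red_clip: Red clip of the same shape on the same rack, 80 mm from the green one; the two swap places. Stays there.
- jar: Green glass cup, 64 dia, 75 tall, loose bystander; origin under its centre.
- tap_holder: Dark steel tap holder, 44 dia, 75 tall, loose bystander; origin under its centre.
- stud_nut: Steel stud in a nut, 30 dia, 50 tall, loose bystander; origin under its centre.
- blue_block: Blue steel block 70 x 50 x 40, loose bystander; origin under its centre.
- clamp_bar: Steel clamp bar 110 x 35 x 22, loose bystander; origin under its centre.
- wrench: Wrench lying on the bench, loose bystander; origin under it.
There are look-alikes about, which are no part of the job. What is shaped like the stand but pink is not meant.

How it is judged:
On the way, in this order (a step that is already met when the one before it is completed fails the run):
1. the index line is held level with the red marker (within 5 mm, its half length) for 0.8 s (x of slide_index in the frame of mark_line between -0.005 and 0.005 m), for 0.8 s.
2. the carriage is home again (within 3 mm) (value of joint gauge_slide below 0.003 m), for 0.2 s.
3. the green clip has been lifted off the rack (distance of green_clip from where it was at the start of the episode above 0.05 m), for 0.1 s.
At the end, for the whole second after the job is handed in: Carriage home within 3 mm; green clip at rest over the plate's top edge: pin 0 to 24 mm above the edge, within 45 mm of its middle and 8 mm of the plate's mid-plane, z axes within 0.25 rad; red clip within 15 mm of its start (value of joint gauge_slide below 0.003 m and x of green_clip in the frame of status_plate between -0.008 and 0.008 m and y of green_clip in the frame of status_plate between -0.045 and 0.045 m and z of green_clip in the frame of status_plate between 0 and 0.024 m and angle between the z axis of green_clip and the z axis of status_plate, either way round below 0.25 rad and linear speed of green_clip below 0.02 m/s and distance of red_clip from where it was at the start of the episode below 0.015 m); the robot touches nothing.
It fails at once if the index is pulled more than 10 mm past the marker's middle (x of slide_index in the frame of mark_line below -0.01 m).
It fails at once if the carriage snaps back (faster than 0.3 m/s) (velocity of joint gauge_slide below -0.3 m/s).
It fails at once if the red clip is moved more than 15 mm (distance of red_clip from where it was at the start of the episode above 0.015 m).
It fails at once if a bystander is moved more than 30 mm (distance of any of jar, tap_holder, stud_nut, blue_block, clamp_bar, wrench from where it was at the start of the episode above 0.03 m).
It also fails if it takes over 56 s, if anything falls off the work surface, if the arm or the gripper's body presses on something with over 40 N, if the wrist force passes 120 N, or if a joint passes its speed limit or range.

ROBOT

A 7-joint arm with a two-finger parallel gripper is mounted at the origin on the work surface. World frame = base frame: x ahead of the robot, y to its left, z up, the work surface at z = 0. Lengths are in m, angles in rad, forces in N, time in s.
With the tool pointing down it reaches from about 0.425 to 0.925 m from the base axis. Payload 6.8 kg.
Tool frame: the origin (TCP) lies between the finger pads; the fingertips stand 22 mm ahead of it and the grasp point (between the pads) lies 3 mm ahead of it; z points along the fingers, y is the direction in which the jaws open and shut (so a half turn about z gives the same grasp; the last joint's range is limited). The gripper opens to 85 mm and grips with 20 to 120 N. Pads are 22 mm wide; open, the fingers measure 114 mm over their backs; the gripper's body (76 mm by 85 mm) begins 54 mm behind the grasp point. The pads swing forward as they close: fully open they stand 13 mm farther back than shut.
Start: joints at [-1.448, 0.477, 0.022, 1.555, -0.011, 1.109, -0.083], TCP at [0.154, 0.657, 0.253] pointing down, gripper open.
Joint ranges: [-2.96, 2.96], [-0.34, 2.1], [-1.41, 1.46], [0.24, 2.44], [-1.37, 4.51], [0.17, 1.92], [-2.96, 2.96]. Speed limits (rad/s): [2.39, 2.39, 3.14, 3.14, 3.14, 3.14, 3.14].

INTERFACE

Orientations are given as a unit quaternion [w, x, y, z].
In Python, from station import bot gives the robot as it stands. The module is installed in compiled form; this text tells all that it offers.
- The arm moves only by the tool drive_tool, never from a script. Its argument "series" is one flat list of numbers, 7 for each row, row after row: the opening, from -1 (shut) to 1 (fully open), then the shift along the tool's x, y, z in mm, then the turn, a rotation vector about the tool's x, y, z in rad. In form: [jaw, x, y, z, wx, wy, wz, jaw, x, y, z, wx, wy, wz, ...]. A call has 1 to 12 rows; each row shifts and turns the commanded pose from where the row before left it, along the tool's axes as they then stand; what a row does not reach is not made up. A row lasts 1/8 s, in which the tool goes at most 62.5 mm and 10.7 degrees, less where a joint would pass 70% of its speed; a pose out of reach is approached as far as the arm can. A call with a gripper value outside its range is refused whole. The fingers move at their own pace and stop on an object; "force" is the grip in N (left out, the last holds). Time passes only in rows, so rows that do not move let the fingers close. It gives the time, the measured TCP pose, the force and the opening at its end, in the units of the state.
- bot.get_obs(): the state, without advancing time (a new reading comes with each control period).
- bot.read_camera(name): name is "scene" or "top" or "wrist"; returns a dict with "pixels" (480x640x3 uint8, blue, green, red), "camera_matrix" (3x3 intrinsics, pixels), "rvec" (rotation vector, rad) and "tvec" (3), from world to camera coordinates, as OpenCV has them. Camera axes: x right, y down, z forward; pixel columns grow to the right and rows downward; lengths in m; the calibration is good to about 2 mm. A picture is of the moment at which its call begins. There is no depth.
- bot.hand_in(): hands the job in, once; it reports no verdict.
The state is a dict: "t": time; "q": joint angles; "joint_vel": joint speeds; "joint_torque": joint torques, N m; "eef_pos": TCP position; "tool_rot": TCP orientation; "contact_force": force on the tool from outside, world axes, zero at the start; "torque": the same for the moment, N m; "gripper_width": opening from 0.0 (shut) to 1.0 (fully open).
Only numpy, scipy, OpenCV 4.12 (cv2) and the standard library are available. Lean on these libraries where they do the work, as an engineer would, in place of code of your own. Each camera call takes 0.05 s, during which the arm holds its last target. There are 200 camera calls.

## Working session

There is one attempt and no reset: what is moved stays moved. The work goes in short steps, Python scripts to look and compute and a tool call to move; the robot and the scene stay as the last step left them, time stands still between calls to the robot, and variables do not carry over. Pictures are saved under pics/ and viewed, about 8 in all and at most 12, crops included, and the job is handed in when it is done.

Besides the shell and the picture viewer there is one more tool, called after ">>>" in YAML: its name, and indented under it one key for each argument. drive_tool: Moves the arm, as the interface text tells. Its arguments: {"type":"object","properties":{"series":{"type":"array"},"force":{"type":"number"}},"required":["series"]}

```bash
mkdir -p pics; cat > h.py <<'E'
import numpy as np, cv2
from station import bot
from scipy.spatial.transform import Rotation as R
def cam(n):
    c=bot.read_camera(n); return c
def ray(c,uv):
    Rm=cv2.Rodrigues(np.array(c["rvec"],float))[0]; t=np.array(c["tvec"],float).ravel()
    uv=np.atleast_2d(np.array(uv,float))
    d=np.c_[uv,np.ones(len(uv))]@np.linalg.inv(np.array(c["camera_matrix"])).T
    return -Rm.T@t, d@Rm
def onz(c,uv,z):
    o,d=ray(c,uv); return o+d*((z-o[2])/d[:,2])[:,None]
def tri(c1,u1,c2,u2):
    o1,d1=ray(c1,u1);o2,d2=ray(c2,u2);d1=d1[0];d2=d2[0]
    s=np.linalg.lstsq(np.c_[d1,-d2],o2-o1,rcond=None)[0]
    p,q=o1+s[0]*d1,o2+s[1]*d2
    return (p+q)/2,np.linalg.norm(p-q)
def proj(c,P):
    return cv2.projectPoints(np.atleast_2d(np.array(P,float)),np.array(c["rvec"],float),np.array(c["tvec"],float),np.array(c["camera_matrix"]),None)[0][:,0]
E
python3 - <<'E'
from h import *
import pickle
for n in("top","scene"):
    c=cam(n); cv2.imwrite(f"pics/{n}0.png",c["pixels"]); pickle.dump(c,open(f"{n}0.pkl","wb"))
    o,_=ray(c,[0,0]);print(n,o.round(3))
    for p in [(0,0),(640,0),(0,480),(640,480)]: print(onz(c,p,0).round(2))
print(bot.get_obs())
E
```

```text
top [0.367 0.029 1.025]
[[1.22 0.89 0.  ]]
[[ 1.19 -0.82  0.  ]]
[[0.04 0.75 0.  ]]
[[ 0.01 -0.64  0.  ]]
scene [1.232 0.03  0.706]
[[-1.68 -1.89  0.  ]]
[[-1.43  1.63  0.  ]]
[[ 0.97 -0.47  0.  ]]
[[0.96 0.47 0.  ]]
{'t': 0.1, 'q': array([-1.44811001,  0.47772132,  0.02233057,  1.5563489 , -0.01150606,
        1.10931562, -0.08312245]), 'joint_vel': array([-0.00189919, -0.00237025,  0.00167272, -0.00065532,  0.00093642,
       -0.00205385,  0.00126056]), 'joint_torque': array([ 3.78898083e-03, -5.97762644e+01,  1.61338862e+00, -2.81952399e+01,
        1.28480388e-02,  5.00817754e-03, -9.44547224e-06]), 'eef_pos': array([0.15428638, 0.65661447, 0.25242163]), 'tool_rot': array([-4.08076053e-05,  1.15134391e-01,  9.93349575e-01, -8.31655605e-04]), 'contact_force': array([ 0.10392649, -0.06113956,  0.91873024]), 'torque': array([ 0.00749802, -0.02423613, -0.07767025]), 'gripper_width': 1.0010274904102234}
```

View pics/top0.png

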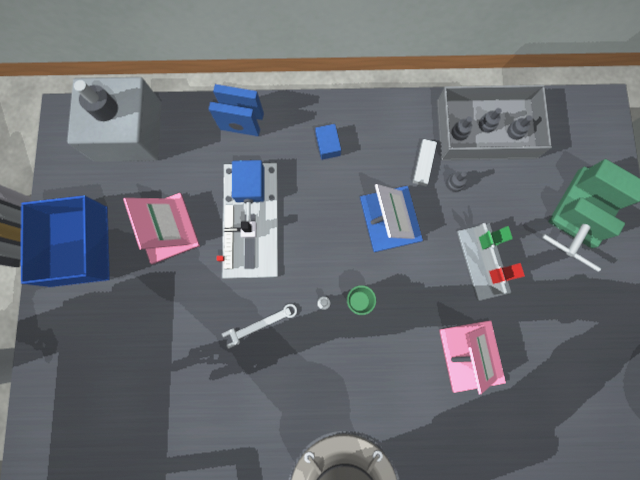

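View pics/scene0.png

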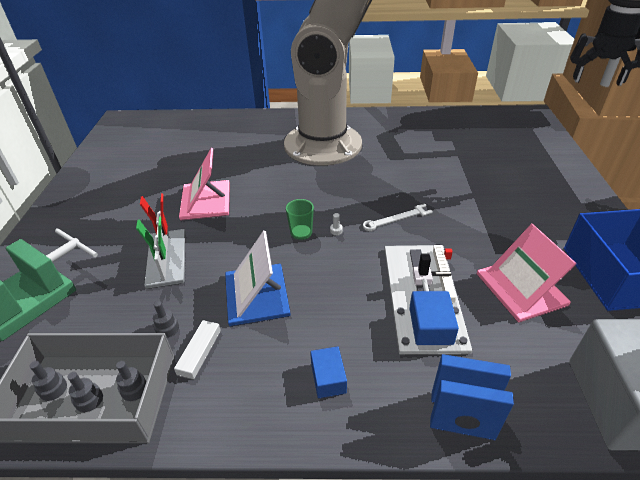

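The top view shows the gauge near (250,220), with its red marker at (221,259) on the left. The blue stand is at (392,217), and the rack carries the green clip at (496,238) and the red clip at (507,273). I'll enlarge these for measuring.

```bash
python3 - <<'E'
from h import *
import pickle
t=pickle.load(open("top0.pkl","rb"));s=pickle.load(open("scene0.pkl","rb"))
def crop(im,x,y,w,h): return cv2.resize(im[y:y+h,x:x+w],(400,300),interpolation=cv2.INTER_CUBIC)
T=t["pixels"];S=s["pixels"]
m=np.vstack([np.hstack([crop(T,190,155,160,120),crop(T,350,170,120,90)]),np.hstack([crop(T,450,215,100,75),crop(S,120,180,160,120)])])
cv2.imwrite("pics/crops.png",m)
hsv=cv2.cvtColor(T,cv2.COLOR_BGR2HSV)
def blobs(mask,roi,mina=15):
    x,y,w,h=roi; mm=np.zeros_like(mask); mm[y:y+h,x:x+w]=mask[y:y+h,x:x+w]
    n,l,st,ce=cv2.connectedComponentsWithStats(mm)
    return [(st[i][4],ce[i].round(1),cv2.boxPoints(cv2.minAreaRect(np.argwhere(l==i)[:,::-1].astype(np.float32))).round(1).tolist()) for i in range(1,n) if st[i][4]>mina]
red=cv2.inRange(hsv,(0,150,90),(8,255,255))|cv2.inRange(hsv,(172,150,90),(180,255,255))
blue=cv2.inRange(hsv,(100,140,70),(125,255,255)); green=cv2.inRange(hsv,(50,140,60),(85,255,255))
white=cv2.inRange(hsv,(0,0,150),(180,60,255))
for nm,mk,roi in[("red",red,(200,150,330,150)),("housing",blue,(220,150,60,60)),("stand",blue,(350,170,90,90)),("green",green,(440,210,80,60)),("base",white,(200,150,100,140)),("rack",white,(440,210,90,100))]:
    for b in blobs(mk,roi): print(nm,*b)
E
```

```text
red 33 [219.8 258.1] [[217.0, 256.0], [223.0, 256.0], [223.0, 260.0], [217.0, 260.0]]
red 403 [507. 273.] [[489.3999938964844, 270.3999938964844], [520.9000244140625, 262.5], [524.2000122070312, 275.70001220703125], [492.6000061035156, 283.6000061035156]]
housing 1206 [247.  180.2] [[232.0, 160.0], [262.0, 160.0], [262.0, 201.0], [232.0, 201.0]]
stand 1436 [387.1 222.4] [[359.6000061035156, 196.39999389648438], [408.29998779296875, 184.1999969482422], [422.29998779296875, 240.1999969482422], [373.6000061035156, 252.39999389648438]]
green 124 [505.1 234.2] [[497.3999938964844, 230.1999969482422], [507.8999938964844, 226.6999969482422], [511.70001220703125, 238.10000610351562], [501.20001220703125, 241.60000610351562]]
green 126 [485.5 240.3] [[478.1000061035156, 235.3000030517578], [488.29998779296875, 231.89999389648438], [492.6000061035156, 244.8000030517578], [482.3999938964844, 248.1999969482422]]
base 4143 [250.4 230.4] [[220.8000030517578, 163.5], [276.0, 163.0], [277.20001220703125, 277.5], [222.0, 278.1000061035156]]
rack 1599 [479.3 257.1] [[456.6000061035156, 230.6999969482422], [487.3999938964844, 221.5], [508.6000061035156, 291.8999938964844], [477.79998779296875, 301.20001220703125]]
```

View pics/crops.png

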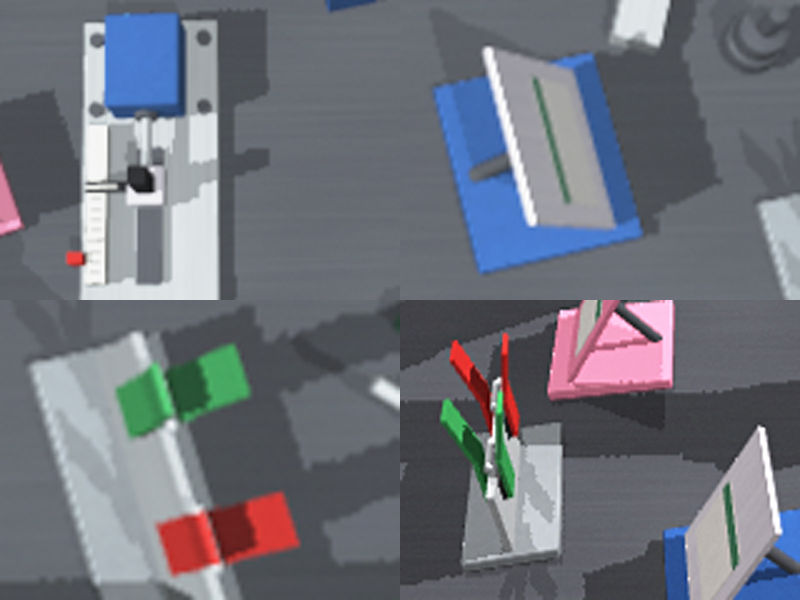

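The crops show:
- **Index arm:** at about (232,229).
- **Post top:** about (247,226).
- **Plate's top edge:** runs (377,185) to (391,237).
- **Rack strip:** runs (485,224) to (509,290).
- **Green handle tops:** (479,237), (482.5,249), (509,226) and (512,239).

```bash
python3 - <<'E'
from h import *
import pickle
t=pickle.load(open("top0.pkl","rb"));s=pickle.load(open("scene0.pkl","rb"))
P=lambda uv,z:onz(t,uv,z)
f=lambda n,a:print(n,(a*1000).round(1).tolist())
f("base z12",P([(222,163.5),(277,163.5),(278,278),(222,278)],.012))
f("housing top z62",P([(232,160.5),(262.5,160.5),(263,201),(232,201)],.062))
f("red z35",P([219.8,258.1],.035)); f("arm z35",P([(224,229.6),(232,229.4)],.035)); f("post top z82",P([246.8,226.2],.082))
f("plate edge z116",P([(377.3,184.6),(391.2,237.7)],.116))
f("stand foot z12",P([(359.6,196.4),(374,252),(422,240.5)],.012))
f("strip z75",P([(485,223.75),(508.75,290)],.075))
h=P([(479.25,237),(482.5,249.25),(508.75,226.25),(512,239.25)],.137); f("green handles",h); f("mid",h.mean(0)); f("acr",np.linalg.norm(h[0]-h[2],keepdims=1)); f("wid",np.linalg.norm(h[0]-h[1],keepdims=1))
# scene checks
S=s["pixels"];hsv=cv2.cvtColor(S,cv2.COLOR_BGR2HSV)
r=cv2.inRange(hsv,(0,150,90),(8,255,255))[235:270,430:470]; rc=np.argwhere(r).mean(0)[::-1]+[430,235]
p,e=tri(t,[219.8,258.1],s,rc); f("red tri",p);print(e,rc)
print("scene plate top corners predicted",proj(s,P([(377.3,184.6),(391.2,237.7)],.116)), "clip tops",proj(s,h))
# scale crops for pixel detail
a=cv2.resize(S[235:285,395:475],(800,500),interpolation=cv2.INTER_CUBIC); cv2.imwrite("pics/sg.png",a)
E
```

```text
base z12 [[747.3, 280.3, 12.0], [744.7, 145.4, 12.0], [463.8, 142.7, 12.0], [466.3, 273.4, 12.0]]
housing top z62 [[735.5, 244.7, 62.0], [734.1, 173.5, 62.0], [636.3, 171.6, 62.0], [637.7, 242.7, 62.0]]
red z35 [[510.0, 274.0, 35.0]]
arm z35 [[576.8, 265.9, 35.0], [576.9, 247.3, 35.0]]
post top z82 [[573.6, 204.2, 82.0]]
plate edge z116 [[653.3, -85.2, 116.0], [535.1, -110.0, 116.0]]
stand foot z12 [[657.2, -54.3, 12.0], [520.7, -83.8, 12.0], [546.1, -198.6, 12.0]]
strip z75 [[570.3, -327.7, 75.0], [421.8, -366.8, 75.0]]
green handles [[529.1, -290.1, 137.0], [503.2, -294.7, 137.0], [550.7, -353.6, 137.0], [523.0, -357.8, 137.0]]
mid [526.5, -324.0, 137.0]
acr [67.1]
wid [26.3]
red tri [511.1, 275.2, 26.7]
0.0017151556243979607 [448.06153846 253.13846154]
scene plate top corners predicted [[269.24285204 272.25287038]
 [262.63593555 229.65550461]] clip tops [[170.86681093 220.2077862 ]
 [171.90566028 212.09385532]
 [135.56097358 227.49817275]
 [137.87343816 218.52592278]]
```

Measured values agree with the given sizes: base 280 long, plate edge 120.8, scale offset 65. The gauge origin is about (625, 210), its yaw is about 0.01, the post is about (575, 209.5), and the pull is about 66 mm. Next I turn the jaws along the gauge's x and go above the post.

>>> drive_tool:
  series: [0,0,0,0,0,0,0.166,0,0,0,0,0,0,0.166,0,0,0,0,0,0,0.166,0,0,0,0,0,0,0.166,0,0,0,0,0,0,0.166,0,0,0,0,0,0,0.166,0,0,0,0,0,0,0.166,0,0,0,0,0,0,0.166]

```text
t: 1.1
eef_pos: [0.1542, 0.6568, 0.2528]
tool_rot: [0.0, 0.705, 0.709, -0.0]
contact_force: [0.1, -0.4, -0.2]
gripper_width: 0.499
```

>>> drive_tool:
  series: [0,-37,35,4,0,0,0,0,-37,35,4,0,0,0,0,-37,35,4,0,0,0,0,-37,35,4,0,0,0,0,-37,35,4,0,0,0,0,-37,35,4,0,0,0,0,-37,35,4,0,0,0,0,-37,35,4,0,0,0,0,-37,35,4,0,0,0,0,-37,35,4,0,0,0,0,-37,35,4,0,0,0,0,-37,35,4,0,0,0]

```text
t: 2.6
eef_pos: [0.5804, 0.217, 0.2048]
tool_rot: [-0.0, 0.703, 0.711, -0.0]
contact_force: [0.4, 0.2, 0.8]
gripper_width: 0.498
```

```bash
python3 - <<'E'
from h import *
import pickle
o=bot.get_obs();print(o["t"],o["eef_pos"].round(4),o["q"].round(2),o["gripper_width"],o["contact_force"]);print(R.from_quat(o["tool_rot"],scalar_first=True).as_matrix().round(3))
c=cam("wrist");pickle.dump(c,open("w1.pkl","wb"));print(ray(c,[320,240]))
im=c["pixels"].copy()
for P in [(.575,.2095,.082),(.577,.2656,.035),(.51,.2745,.035)]:
    q=proj(c,P)[0];print(q);cv2.circle(im,tuple(int(v) for v in q),4,(255,0,255),1)
cv2.imwrite("pics/w1.png",im)
E
```

```text
2.6 [0.5804 0.217  0.2048] [-0.79  0.46  0.45  1.77 -0.24  0.97 -0.23] 0.4979728220203676 [0.40722489 0.2493604  0.79174022]
[[-0.012  1.    -0.001]
 [ 1.     0.012 -0.   ]
 [-0.    -0.001 -1.   ]]
(array([0.5806448 , 0.29170974, 0.32553591]), array([[ 0.01452071, -0.30205351, -0.95326067]]))
[304.26097414 247.8044542 ]
[309.57422923 145.43249576]
[208.05393778 130.22358994]
```

View pics/w1.png

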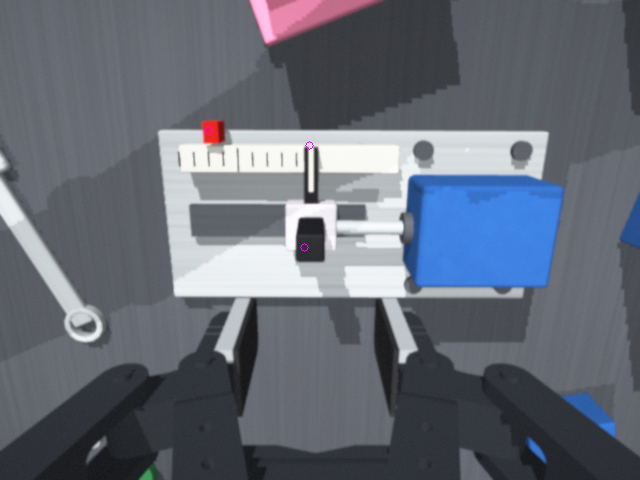

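The wrist view shows the white index line at about (311,150), the red marker at about (213,132) and the post top at about (311,248). My predicted points are within 5 px of these. I'll refine them.

```bash
cat > meas.py <<'E'
from h import *
def gauge(c):
    I=c["pixels"];hsv=cv2.cvtColor(I,cv2.COLOR_BGR2HSV)
    r=(cv2.inRange(hsv,(0,170,100),(8,255,255))|cv2.inRange(hsv,(172,170,100),(180,255,255)))
    n,l,st,ce=cv2.connectedComponentsWithStats(r)
    k=[(st[i][4],st[i][:4].tolist(),ce[i].round(1)) for i in range(1,n) if st[i][4]>60]
    return k
E
python3 - <<'E'
from meas import *
import pickle
c=pickle.load(open("w1.pkl","rb"));print(gauge(c))
g=cv2.cvtColor(c["pixels"],cv2.COLOR_BGR2GRAY)
print(g[150:196:9,295:330]); 
print("red rows",c["pixels"][118:146:3,213]); 
f=lambda n,a:print(n,(a*1000).round(1).tolist())
b=(g<45).astype(np.uint8); b[:195]=0;b[275:]=0;b[:,:280]=0;b[:,340:]=0
ys,xs=np.nonzero(b);print([(y,xs[ys==y].min(),xs[ys==y].max()) for y in range(200,268,5) if (ys==y).any()])
E
```

```text
[(np.int32(420), [202, 121, 22, 22], array([213.1, 131.1]))]
[[248 248 248 249 249 249 249 241 201 125  65  52  84 166 231 246 248 237
  183 103  55  52  90 160 222 244 249 249 249 249 249 249 250 249 249]
 [204 166 208 240 248 248 248 240 200 124  67  50  86 165 232 247 247 237
  185 106  56  47  78 124 166 211 239 247 249 249 249 249 249 249 249]
 [248 246 246 248 248 249 248 243 220 147  76  53  86 164 231 246 248 237
  185 104  59  50  74 124 169 194 205 224 240 247 248 248 248 249 249]
 [146 147 147 147 147 146 146 139 118  83  54  46  82 163 231 246 247 238
  183 103  56  45  64  98 130 145 146 147 146 146 145 147 146 145 147]
 [150 149 148 148 148 148 146 140 121  85  54  49  82 165 230 246 247 237
  182 105  51  49  72 112 138 147 150 150 149 149 148 149 147 149 150]
 [148 148 147 147 147 147 146 141 120  83  53  43  43  42  42  39  42  40
   44  43  41  43  74 112 136 145 145 147 146 148 149 146 149 148 145]]
red rows [[103  94  96]
 [ 54  55 211]
 [ 31  36 237]
 [ 34  41 238]
 [ 33  42 238]
 [ 29  38 237]
 [ 34  40 237]
 [ 35  40 238]
 [ 53  59 231]
 [131 135 146]]
[(200, np.int64(306), np.int64(314)), (220, np.int64(301), np.int64(321)), (225, np.int64(300), np.int64(322)), (230, np.int64(299), np.int64(322)), (235, np.int64(322), np.int64(322)), (245, np.int64(322), np.int64(322)), (250, np.int64(315), np.int64(322)), (255, np.int64(322), np.int64(322))]
```

```bash
python3 - <<'E'
from meas import *
import pickle
c=pickle.load(open("w1.pkl","rb"))
f=lambda n,a:print(n,(a*1000).round(1).tolist())
print(c["pixels"][126:138:5,198:230,2])
f("idx",onz(c,[(311,148),(311,190)],.035)); f("red edges",onz(c,[(202,131),(224,131)],.035)); f("red y",onz(c,[(213,121),(213,143)],.035))
f("post",onz(c,[(297,248),(325,248),(311,234),(311,262)],.082))
f("base corners",onz(c,[(159,131),(546,131.5),(174,296.5)],.012)); f("housing face top",onz(c,[(404,284),(408,178)],.062))
E
```

```text
[[ 89  89 101 134 194 226 235 237 238 238 238 236 237 237 238 237 237 237
  229 201 150 121 113 110 111 111 105  95  95  93  93  92]
 [210 209 210 215 224 232 236 236 236 237 237 237 237 237 237 237 238 237
  234 217 168 127 113 112 112 115 114 119 123 132 152 173]
 [211 209 211 211 220 230 236 236 236 236 236 236 236 237 237 237 238 237
  235 226 185 138 115 114 113 114 119 130 135 139 139 144]]
idx [[578.0, 263.9, 35.0], [578.3, 235.6, 35.0]]
red edges [[506.0, 273.9, 35.0], [520.5, 274.1, 35.0]]
red y [[513.6, 280.4, 35.0], [512.8, 266.3, 35.0]]
post [[570.6, 209.3, 82.0], [587.4, 209.6, 82.0], [578.9, 218.2, 82.0], [579.1, 200.5, 82.0]]
base corners [[469.5, 272.1, 12.0], [744.9, 275.6, 12.0], [469.4, 143.3, 12.0]]
housing face top [[641.2, 178.2, 62.0], [638.3, 249.1, 62.0]]
```

Index to marker is about 67 mm from both cameras, and the post is at about (578, 209.5). Next is the descent.

>>> drive_tool:
  series: [0,-4,-1,30,0,0,0,0,-3.5,-1,30,0,0,0,0,0,-0.5,30,0,0,0,0,0,0,25,0,0,0,0,0,0,15,0,0,0,0,0,0,7,0,0,0,0,0,0,0,0,0,0]
  force: 40

```text
t: 3.52
eef_pos: [0.5773, 0.2107, 0.0684]
tool_rot: [-0.0, 0.703, 0.711, -0.0]
contact_force: [-0.3, -0.1, 0.4]
gripper_width: 0.501
```

>>> drive_tool:
  series: [-0.3,0,0,0,0,0,0,-0.5,0,0,0,0,0,0,-0.7,0,0,0,0,0,0,-0.9,0,0,0,0,0,0,-1,0,0,0,0,0,0]

```text
t: 4.15
eef_pos: [0.5771, 0.2108, 0.0691]
tool_rot: [-0.0, 0.703, 0.711, 0.0]
contact_force: [-3.1, 0.3, 5.8]
gripper_width: 0.208
```

```bash
python3 - <<'E'
from meas import *
import pickle
o=bot.get_obs();print(o["t"],o["eef_pos"].round(4),o["gripper_width"],o["contact_force"])
c=cam("wrist");pickle.dump(c,open("w2.pkl","wb"));cv2.imwrite("pics/w2.png",c["pixels"])
for P in [(.578,.264,.035),(.511,.274,.035)]: print(proj(c,P))
E
```

```text
4.15 [0.5771 0.2108 0.0691] 0.2077287638803515 [-3.11486591  0.34666856  5.8257558 ]
[[316.6260252  167.15981312]]
[[127.02419738 136.12336462]]
```

View pics/w2.png

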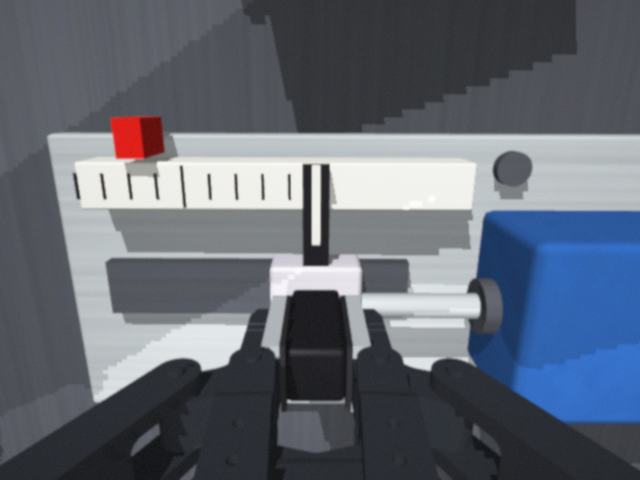

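The post is gripped squarely, and the index (316) to marker top centre (126) gives 67 mm again. I'll pull 62 mm, then measure.

>>> drive_tool:
  series: [-1,0,-3,0,0,0,0,-1,0,-6,0,0,0,0,-1,0,-6,0,0,0,0,-1,0,-6,0,0,0,0,-1,0,-6,0,0,0,0,-1,0,-6,0,0,0,0,-1,0,-6,0,0,0,0,-1,0,-6,0,0,0,0,-1,0,-6,0,0,0,0,-1,0,-6,0,0,0,0,-1,0,-4,0,0,0,0,-1,0,-1,0,0,0,0]

```text
t: 5.7
eef_pos: [0.5168, 0.2103, 0.0691]
tool_rot: [0.001, 0.703, 0.711, 0.002]
contact_force: [7.0, 0.1, 2.4]
gripper_width: 0.206
```

```bash
cat > idx.py <<'E'
from meas import *
import sys
o=bot.get_obs();print(o["t"],o["eef_pos"].round(4),o["gripper_width"],o["contact_force"].round(1))
c=cam("wrist");I=c["pixels"];cv2.imwrite("pics/"+sys.argv[1],I[80:300,120:520])
g=cv2.cvtColor(I,cv2.COLOR_BGR2GRAY)
print(gauge(c));print(proj(c,[(.511,.274,.035),(.511,.264,.035)]))
for y in(215,225,235): print(g[y,300:336])
for y in(125,135,145):print(I[y,270:350,2])
E
python3 idx.py w3.png
```

```text
5.7 [0.5168 0.2103 0.0691] 0.20608326889277262 [7.  0.1 2.4]
[(np.int32(1126), [284, 117, 29, 42], array([298.5, 137. ]))]
[[297.3898472  137.00882998]
 [297.36180936 165.48717492]]
[131 120  98  66  42  37  36  35  37  38  63 139 212 235 239 239 238 238
 237 223 161  85  45  38  35  39  38  39  57  90 117 127 130 130 132 132]
[129 121 103  72  47  39  34  31  35  35  66 140 215 235 239 238 239 238
 238 222 159  83  44  37  36  39  36  42  65  97 119 128 130 128 129 127]
[128 125 104  73  43  37  37  39  38  39  64 140 212 234 239 239 239 239
 238 222 159  82  43  34  34  36  37  44  63  99 121 129 131 131 130 129]
[ 83  81  82  84  84  84  84  86  84  84  84  83  90 133 189 219 224 225
 225 224 226 226 226 226 225 225 226 225 224 226 225 225 225 226 226 226
 225 225 225 227 226 223 206 156 102  85  80  79  82  81  80  80  83  84
  85  84  84  84  86  83  84  86  84  84  84  80  82  83  82  85  83  87
  82  84  84  81  84  80  81  82]
[197 196 197 197 197 199 198 198 199 197 198 198 196 203 216 222 224 226
 226 225 225 225 226 225 225 226 225 225 225 225 225 225 226 226 224 225
 226 226 226 225 227 224 209 164 127 131 156 168 172 172 176 185 190 191
 191 193 193 193 191 191 191 193 190 191 191 191 190 192 191 193 192 191
 192 192 191 190 191 189 190 191]
[191 191 193 194 190 192 192 193 192 193 193 192 195 199 210 221 224 225
 224 224 224 225 224 225 225 226 225 225 225 225 226 226 225 226 225 226
 225 225 227 226 226 224 210 172 136 128 126 125 125 127 127 142 170 186
 191 192 192 194 191 194 192 191 192 192 191 193 193 192 192 193 191 193
 191 192 192 190 192 193 193 192]
```

View pics/w3.png

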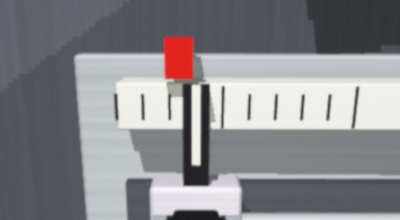

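The index (315.6) is 17 px, about 6 mm, short of the marker centre (298.4). I'll pull 6 mm more and hold.

>>> drive_tool:
  series: [-1,0,-2,0,0,0,0,-1,0,-2,0,0,0,0,-1,0,-2,0,0,0,0,-1,0,0,0,0,0,0,-1,0,0,0,0,0,0,-1,0,0,0,0,0,0,-1,0,0,0,0,0,0]

```text
t: 6.62
eef_pos: [0.5112, 0.2102, 0.0691]
tool_rot: [0.001, 0.703, 0.711, 0.002]
contact_force: [7.9, 0.5, 2.0]
gripper_width: 0.207
```

```bash
python3 idx.py w4.png | head -8
```

```text
6.625 [0.5112 0.2102 0.0691] 0.20736499562979455 [7.9 0.5 2. ]
[(np.int32(1102), [301, 117, 28, 42], array([314.5, 137.4]))]
[[313.45759272 137.08538568]
 [313.12558369 165.55646192]]
[130 120  97  63  42  37  36  34  37  41  64 138 212 235 239 239 239 239
 236 223 161  83  45  38  38  35  37  38  57  89 116 128 132 132 131 131]
[128 122 103  72  46  37  34  38  39  39  64 140 212 236 238 239 240 239
 237 223 159  84  45  37  36  39  39  41  63  97 120 128 128 126 129 129]
```

The index (315.6) and the marker (314.5) agree within 0.4 mm. I'll hold a good second, then ease home.

>>> drive_tool:
  series: [-1,0,0,0,0,0,0,-1,0,0,0,0,0,0,-1,0,0,0,0,0,0,-1,0,0,0,0,0,0,-1,0,0,0,0,0,0,-1,0,0,0,0,0,0,-1,0,0,0,0,0,0,-1,0,0,0,0,0,0,-1,0,0,0,0,0,0,-1,0,0,0,0,0,0]

```text
t: 7.92
eef_pos: [0.5112, 0.2103, 0.0691]
tool_rot: [0.001, 0.703, 0.711, 0.002]
contact_force: [7.3, 0.8, 2.3]
gripper_width: 0.203
```

>>> drive_tool:
  series: [-1,0,3,0,0,0,0,-1,0,6,0,0,0,0,-1,0,6,0,0,0,0,-1,0,6,0,0,0,0,-1,0,6,0,0,0,0,-1,0,6,0,0,0,0,-1,0,6,0,0,0,0,-1,0,6,0,0,0,0,-1,0,6,0,0,0,0,-1,0,6,0,0,0,0,-1,0,5,0,0,0,0,-1,0,3,0,0,0,0]

```text
t: 9.43
eef_pos: [0.575, 0.2108, 0.0691]
tool_rot: [0.0, 0.703, 0.711, 0.001]
contact_force: [2.3, -0.1, 7.7]
gripper_width: 0.204
```

>>> drive_tool:
  series: [-1,0,2,0,0,0,0,-1,0,1,0,0,0,0,-1,0,1,0,0,0,0,-1,0,0,0,0,0,0,-1,0,0,0,0,0,0]

```text
t: 10.05
eef_pos: [0.5771, 0.2108, 0.069]
tool_rot: [-0.001, 0.703, 0.711, -0.0]
contact_force: [-3.3, 0.2, 13.0]
gripper_width: 0.204
```

```bash
python3 idx.py w5.png | head -8
```

```text
10.05 [0.5771 0.2108 0.069 ] 0.20428262875874303 [-3.3  0.2 13. ]
[(np.int32(1859), [111, 117, 53, 42], array([136.9, 136.2]))]
[[127.23561694 136.04855378]
 [130.45814397 164.55277858]]
[129 124 107  72  47  40  35  36  35  38  64 141 214 236 240 239 239 239
 237 224 165  92  50  40  36  39  36  40  57  89 114 128 130 129 130 130]
[128 121 104  72  47  38  39  38  36  38  64 139 213 236 239 239 240 240
 238 223 159  82  44  39  36  37  39  40  54  87 114 126 126 128 128 127]
```

The carriage is home, with the same pose as before the pull. I'll release, rise, turn and go above the green clip.

>>> drive_tool:
  series: [-0.5,0,0,0,0,0,0,-0.3,0,0,0,0,0,0,0,0,0,0,0,0,0,0,0,0,0,0,0,0,0,0,0,-20,0,0,0,0,0,0,-50,0,0,0,0,0,0,-55,0,0,0,0,0,0,-55,0,0,0]

```text
t: 11.1
eef_pos: [0.5783, 0.2103, 0.2515]
tool_rot: [0.0, 0.703, 0.711, 0.001]
contact_force: [1.5, -0.6, -0.0]
gripper_width: 0.501
```

>>> drive_tool:
  series: [0.5,-50,-4,0,0,0,0,1,-50,-4,0,0,0,0,1,-50,-4,0,0,0,0,1,-50,-4,0,0,0,0,1,-50,-4,0,0,0,0,1,-50,-4,0,0,0,0,1,-50,-4,0,0,0,0,1,-50,-4,0,0,0,0,1,-50,-4,0,0,0,0,1,-50,-4,0,0,0,0,1,-44,-4,0,0,0,0]

```text
t: 12.48
eef_pos: [0.5403, -0.336, 0.2499]
tool_rot: [0.001, 0.703, 0.711, 0.0]
contact_force: [0.8, -0.4, -0.4]
gripper_width: 1.001
```

>>> drive_tool:
  series: [1,0,0,0,0,0,0.165,1,0,0,0,0,0,0.165,1,0,0,0,0,0,0.165,1,0,0,0,0,0,0.165,1,0,0,0,0,0,0.165,1,0,0,0,0,0,0.165,1,0,0,0,0,0,0.165,1,0,0,0,0,0,0.165,1,0,0,0,0,0,0]

```text
t: 13.6
eef_pos: [0.5409, -0.3337, 0.2492]
tool_rot: [0.0, 0.991, 0.132, 0.0]
contact_force: [0.8, -0.1, 0.5]
gripper_width: 1.001
```

```bash
python3 - <<'E'
from meas import *
import pickle
o=bot.get_obs();print(o["t"],o["eef_pos"].round(4),o["q"].round(2),o["gripper_width"],o["contact_force"]);print(R.from_quat(o["tool_rot"],scalar_first=True).as_matrix().round(3))
t=cam("top");pickle.dump(t,open("t2.pkl","wb"))
c=cam("wrist");pickle.dump(c,open("w6.pkl","wb"));im=c["pixels"].copy()
for P in [(.5313,-.3344,.137),(.5703,-.3277,.075)]:
    q=proj(c,P)[0];print(q);cv2.circle(im,tuple(int(v) for v in q),4,(255,0,255),1)
g=cv2.resize(t["pixels"][155:275,190:350],(400,300))
im[:150,:200]=g[::2,::2]
cv2.imwrite("pics/w6.png",im)
E
```

```text
13.6 [ 0.5409 -0.3337  0.2492] [-0.19  0.57  0.94  1.7  -0.51  1.13 -0.4 ] 1.0008103096620418 [ 0.75406385 -0.14032084  0.45536289]
[[ 0.965  0.261  0.001]
 [ 0.261 -0.965 -0.   ]
 [ 0.     0.    -1.   ]]
[310.26746128 260.04823665]
[316.62871768 175.32094973]
```

View pics/w6.png

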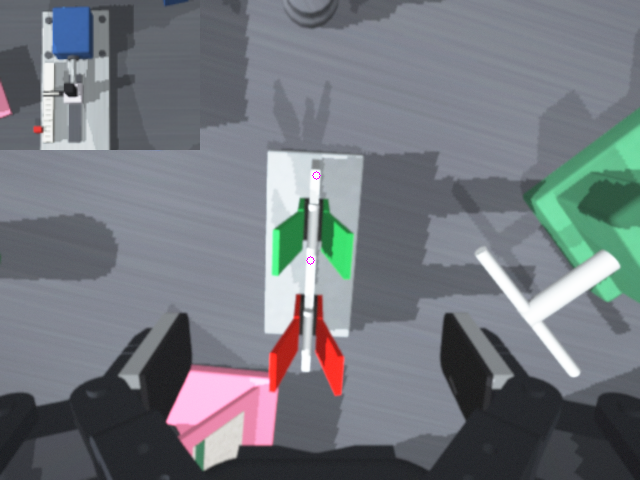

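The wrist view shows the strip from (317,162) to (306,370), and the green paddles' top edges at about (274,255) and (352,259). In the inset the carriage is at home.

```bash
python3 - <<'E'
from meas import *
import pickle
c=pickle.load(open("w6.pkl","rb"))
I=c["pixels"];hsv=cv2.cvtColor(I,cv2.COLOR_BGR2HSV)
f=lambda n,a:print(n,(a*1000).round(1).tolist())
m=cv2.inRange(hsv,(50,120,50),(85,255,255));m[:,:250]=0;m[:,380:]=0
n,l,st,ce=cv2.connectedComponentsWithStats(m)
for i in range(1,n):
    if st[i][4]>100:
        k=max(cv2.findContours((l==i).astype(np.uint8),0,2)[0],key=len)
        a=cv2.approxPolyDP(k,3,True)[:,0]; print(st[i],a.tolist()); f("z137",onz(c,a,.137))
w=cv2.inRange(hsv,(0,0,215),(180,30,255));
for y in (165,180,195,215,235,255,275,290,350,365):
    x=np.nonzero(w[y,290:335])[0]+290; 
    if len(x): print(y,x.min(),x.max(),(onz(c,[(x.min()+x.max()+1)/2,y],.075)*1000).round(1))
f("strip ends",onz(c,[(316,161),(306,371)],.075))
f("foot",onz(c,[(266,150),(364,155),(350,336),(264,332)],.012))
E
```

```text
[ 272  199   33   76 1380] [[304, 199], [298, 212], [273, 231], [273, 274], [278, 274], [300, 250]]
z137 [[565.1, -321.7, 137.0], [557.0, -320.3, 137.0], [542.6, -309.5, 137.0], [517.2, -315.7, 137.0], [517.9, -318.5, 137.0], [535.7, -327.1, 137.0]]
[ 321  200   32   79 1494] [[323, 200], [321, 249], [339, 273], [349, 278], [352, 233], [329, 214], [327, 201]]
z137 [[567.3, -332.0, 137.0], [539.4, -338.6, 137.0], [528.0, -352.7, 137.0], [526.5, -359.2, 137.0], [553.3, -353.0, 137.0], [560.5, -337.3, 137.0], [567.4, -334.2, 137.0]]
165 290 310 [[ 574.2 -315.2   75. ]]
180 290 319 [[ 565.  -320.8   75. ]]
195 290 318 [[ 554.8 -323.2   75. ]]
215 312 315 [[ 542.6 -333.4   75. ]]
235 311 314 [[ 528.2 -336.6   75. ]]
255 299 314 [[ 512.3 -336.4   75. ]]
275 290 314 [[ 496.3 -337.2   75. ]]
290 290 314 [[ 484.6 -340.3   75. ]]
350 303 309 [[ 436.  -356.4   75. ]]
365 301 309 [[ 422.7 -359.2   75. ]]
strip ends [[579.6, -324.7, 75.0], [417.5, -361.0, 75.0]]
foot [[570.0, -284.8, 12.0], [587.4, -363.8, 12.0], [423.1, -401.0, 12.0], [405.9, -322.0, 12.0]]
```

The rack yaw is 12.7°, from both the strip and the foot. The handle tops are 44.6 mm apart, with their centre at (535, -334.4) on the strip line. I'll descend and squeeze.

>>> drive_tool:
  series: [1,-6,-1,10,0,0,0.042,1,0,0,30,0,0,0,1,0,0,30,0,0,0,1,0,0,28,0,0,0,1,0,0,17,0,0,0,1,0,0,8,0,0,0,1,0,0,0,0,0,0]
  force: 30

```text
t: 14.58
eef_pos: [0.5347, -0.3346, 0.1253]
tool_rot: [-0.0, 0.994, 0.11, -0.0]
contact_force: [0.1, -0.8, 0.4]
gripper_width: 1.0
```

>>> drive_tool:
  series: [0.5,0,0,0,0,0,0,0.2,0,0,0,0,0,0,0,0,0,0,0,0,0,-0.2,0,0,0,0,0,0,-0.4,0,0,0,0,0,0,-0.6,0,0,0,0,0,0,-0.8,0,0,0,0,0,0,-1,0,0,0,0,0,0,-1,0,0,0,0,0,0]

```text
t: 15.7
eef_pos: [0.5351, -0.3341, 0.1257]
tool_rot: [-0.0, 0.994, 0.11, 0.0]
contact_force: [-0.1, 2.0, 5.4]
gripper_width: 0.211
```

```bash
python3 - <<'E'
from meas import *
import pickle
o=bot.get_obs();print(o["t"],o["eef_pos"].round(4),o["gripper_width"],o["contact_force"])
c=cam("wrist");s=cam("scene");pickle.dump(c,open("w7.pkl","wb"))
a=cv2.resize(c["pixels"][150:450,120:520],(400,300));b=cv2.resize(s["pixels"][170:300,90:263],(400,300))
cv2.imwrite("pics/w7.png",np.hstack([a,b]))
E
```

```text
15.7 [ 0.5351 -0.3341  0.1257] 0.2110323728181352 [-0.13543509  1.96100013  5.37636842]
```

View pics/w7.png

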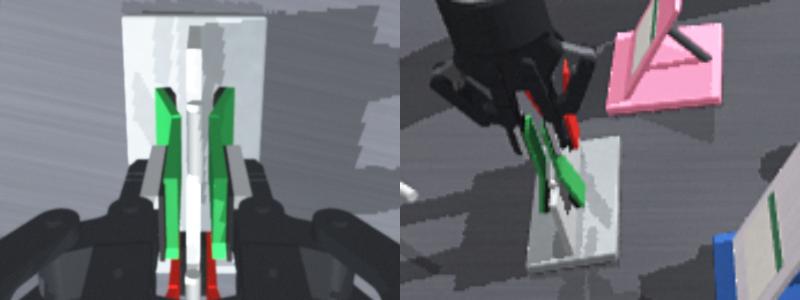

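The clip is squeezed with its handles parallel and jaws open. I'll lift it straight up and carry it over toward the stand.

>>> drive_tool:
  series: [-1,0,0,-10,0,0,0,-1,0,0,-20,0,0,0,-1,0,0,-35,0,0,0,-1,0,0,-45,0,0,0,-1,0,0,-45,0,0,0,-1,0,0,-20,0,0,0]

```text
t: 16.55
eef_pos: [0.5351, -0.3357, 0.304]
tool_rot: [0.001, 0.994, 0.11, 0.002]
contact_force: [0.3, 0.6, -0.2]
gripper_width: 0.207
```

>>> drive_tool:
  series: [-1,10,-25,0,0,0,0,-1,15,-40,0,0,0,0.013,-1,15,-40,0,0,0,0,-1,15,-40,0,0,0,0,-1,15,-40,0,0,0,0,-1,15,-40,0,0,0,0,-1,15,-35,0,0,0,0,-1,10,-21,0,0,0,0,-1,0,0,0,0,0,0]

```text
t: 17.68
eef_pos: [0.5838, -0.035, 0.2999]
tool_rot: [0.0, 0.994, 0.105, -0.0]
contact_force: [1.0, -0.8, -0.2]
gripper_width: 0.212
```

```bash
python3 - <<'E'
from meas import *
o=bot.get_obs();print(o["t"],o["eef_pos"].round(4),o["q"].round(2),o["gripper_width"],o["contact_force"])
E
```

```text
17.675 [ 0.5838 -0.035   0.2999] [-0.82  0.45  1.07  1.77 -0.43  1.18 -0.99] 0.21222858975677145 [ 0.97023489 -0.79318467 -0.22694885]
```

>>> drive_tool:
  series: [-1,0,0,0,-0.153,0,0,-1,0,0,0,-0.153,0,0,-1,0,0,0,-0.153,0,0,-1,0,0,0,-0.152,0,0,-1,0,-18,26,0,0,0,-1,0,-18,26,0,0,0,-1,0,-12,17,0,0,0,-1,0,0,0,0,0,0]

```text
t: 18.68
eef_pos: [0.5828, -0.0382, 0.2156]
tool_rot: [0.3, 0.949, 0.098, 0.03]
contact_force: [0.6, -1.0, -0.9]
gripper_width: 0.214
```

```bash
python3 - <<'E'
from meas import *
import pickle
o=bot.get_obs();print(o["t"],o["eef_pos"].round(4),o["q"].round(2),o["gripper_width"],o["contact_force"]);print(R.from_quat(o["tool_rot"],scalar_first=True).as_matrix().round(3))
c=cam("wrist");s=cam("scene");t=cam("top");pickle.dump((o,c,s,t),open("w8.pkl","wb"))
E=np.array([(.6533,-.0852,.116),(.5351,-.110,.116)])
im=c["pixels"].copy();
for q in proj(c,E): print(q);cv2.circle(im,tuple(int(v) for v in q),4,(255,0,255),1)
a=cv2.resize(im,(533,400));S=s["pixels"][130:330,200:380];b=cv2.resize(S,(267,297));
T=cv2.resize(t["pixels"][160:260,340:440],(267,267))
m=np.zeros((600,800,3),np.uint8);m[:400,:533]=a;m[:297,533:]=b;m[300:567,533:]=T
cv2.imwrite("pics/w8.png",m);cv2.imwrite("pics/w8full.png",c["pixels"])
E
```

```text
18.675 [ 0.5828 -0.0382  0.2156] [-1.17  0.77  1.22  1.96 -0.14  0.79 -1.36] 0.21393637805879823 [ 0.58808087 -1.04382008 -0.90212303]
[[ 0.979  0.168  0.116]
 [ 0.204 -0.801 -0.562]
 [-0.002  0.574 -0.819]]
[299.77544891 137.78193427]
[301.61219263 336.50476817]
```

View pics/w8.png

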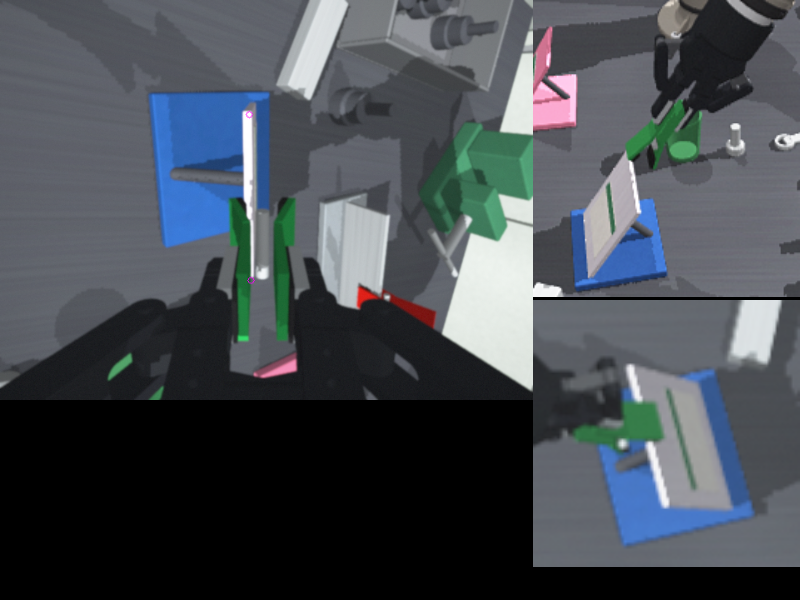

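The wrist view shows the plate edge near column 300, running parallel to the image's vertical. The jaw tips straddle column 315, so a small sideways shift is needed, which I'll compute.

```bash
python3 - <<'E'
from meas import *
import pickle
o,c,s,t=pickle.load(open("w8.pkl","rb"))
M=R.from_quat(o["tool_rot"],scalar_first=True).as_matrix();p0=o["eef_pos"]
I=c["pixels"];hsv=cv2.cvtColor(I,cv2.COLOR_BGR2HSV)
tf=lambda P:((np.atleast_2d(P)-p0)@M*1000).round(1).tolist()
w=cv2.inRange(hsv,(0,0,200),(180,40,255))
for y in range(118,262,12):
    x=np.nonzero(w[y,280:325])[0]+280
    if len(x): u=[(x.min(),y),((x.min()+x.max()+1)/2,y),(x.max()+1,y)]; P=onz(c,u,.116); print(y,x.min(),x.max(),P[1].round(4),tf(P[1]),"w",(np.linalg.norm(P[2]-P[0])*1000).round(1))
print("edge ends tool",tf([(.6533,-.0852,.116),(.5351,-.110,.116)]))
g=cv2.inRange(hsv,(50,100,30),(90,255,255));g[:,:260]=0;g[:,370:]=0
for y in (240,250,260,270,280,290,300,320,350,380,400):
    x=np.nonzero(g[y])[0]; 
    if len(x): print(y,x.min(),x.max(),(x.min()+x.max()+1)/2)
for z in (0,.02,.04,.077): print("axis",z,proj(c,p0+M@[0,0,z])[0].round(1), proj(c,p0+M@[.015,0,z])[0].round(1))
E
```

```text
142 292 302 [ 0.6509 -0.0842  0.116 ] [[57.4, -8.9, 115.3]] w 7.0
154 292 302 [ 0.6446 -0.0854  0.116 ] [[51.0, -9.0, 115.2]] w 7.1
166 292 302 [ 0.6383 -0.0867  0.116 ] [[44.6, -9.0, 115.2]] w 7.2
178 292 302 [ 0.6318 -0.0879  0.116 ] [[38.0, -9.1, 115.2]] w 7.2
190 293 302 [ 0.6253 -0.0896  0.116 ] [[31.2, -8.9, 115.3]] w 6.6
202 293 303 [ 0.6186 -0.0912  0.116 ] [[24.4, -8.7, 115.5]] w 7.4
214 293 303 [ 0.6118 -0.0925  0.116 ] [[17.5, -8.8, 115.4]] w 7.5
226 293 302 [ 0.6049 -0.0936  0.116 ] [[10.5, -9.1, 115.2]] w 6.9
238 293 301 [ 0.5979 -0.0946  0.116 ] [[3.4, -9.5, 115.0]] w 6.2
250 296 302 [ 0.5907 -0.0974  0.116 ] [[-4.1, -8.4, 115.7]] w 4.9
edge ends tool [[59.6, -7.7, 116.1], [-61.2, -7.7, 116.4]]
240 275 354 315.0
250 275 354 315.0
260 276 353 315.0
270 276 353 315.0
280 276 353 315.0
290 276 352 314.5
300 287 343 315.5
320 284 346 315.5
350 284 347 316.0
380 285 346 316.0
400 285 346 316.0
axis 0 [313.  354.2] [313.  311.8]
axis 0.02 [313.3 323.8] [313.3 285.9]
axis 0.04 [313.5 300. ] [313.5 265.7]
axis 0.077 [313.8 267.4] [313.8 238.3]
```

The edge lies at tool y ≈ -9 mm, 115 mm ahead, and parallel. I'll shift -9 and advance to just before the edge.

>>> drive_tool:
  series: [-1,0,-5,5,0,0,0,-1,0,-4,10,0,0,0,-1,0,0,10,0,0,0,-1,0,0,8,0,0,0,-1,0,0,0,0,0,0]

```text
t: 19.45
eef_pos: [0.5855, -0.049, 0.1836]
tool_rot: [0.299, 0.949, 0.098, 0.031]
contact_force: [-0.0, 0.0, -1.1]
gripper_width: 0.214
```

```bash
cat > e.py <<'E'
from meas import *
import pickle,sys
o=bot.get_obs();c=cam("wrist");s=cam("scene");t=cam("top")
M=R.from_quat(o["tool_rot"],scalar_first=True).as_matrix();p0=o["eef_pos"];print(o["t"],p0.round(4),o["contact_force"].round(1),o["gripper_width"].round(3))
I=c["pixels"];hsv=cv2.cvtColor(I,cv2.COLOR_BGR2HSV)
tf=lambda P:((np.atleast_2d(P)-p0)@M*1000).round(1).tolist()
w=cv2.inRange(hsv,(0,0,195),(180,40,255))
for y in range(60,262,20):
    x=np.nonzero(w[y,290:335])[0]+290
    if len(x): P=onz(c,[((x.min()+x.max()+1)/2,y)],.116); print(y,x.min(),x.max(),tf(P))
print("top-based edge mid",tf([.5942,-.0976,.116]))
a=cv2.resize(I,(533,400));b=cv2.resize(s["pixels"][130:330,200:380],(267,297));T=cv2.resize(t["pixels"][160:260,340:440],(267,267))
m=np.zeros((600,800,3),np.uint8);m[:400,:533]=a;m[:297,533:]=b;m[300:567,533:]=T
cv2.imwrite("pics/"+sys.argv[1],m)
E
python3 e.py w9.png
```

```text
Traceback (most recent call last):
  File "e.py", line 4, in <module>
    M=R.from_quat(o["tool_rot"],scalar_first=True).as_matrix();p0=o["eef_pos"];print(o["t"],p0.round(4),o["contact_force"].round(1),o["gripper_width"].round(3))
                                                                                                                                    ^^^^^^^^^^^^^^^^^^^^^^^^
AttributeError: 'float' object has no attribute 'round'
```

```bash
sed -i 's/o\["gripper_width"\].round(3)/o["gripper_width"]/' e.py; python3 e.py w9.png
```

```text
19.6 [ 0.5861 -0.0482  0.1842] [0.6 0.5 0. ] 0.20713263351492373
160 308 320 [[51.6, 0.4, 83.6]]
180 308 320 [[42.2, 0.4, 83.6]]
200 308 320 [[32.4, 0.4, 83.6]]
top-based edge mid [[-2.3, 1.8, 84.6]]
```

View pics/w9.png

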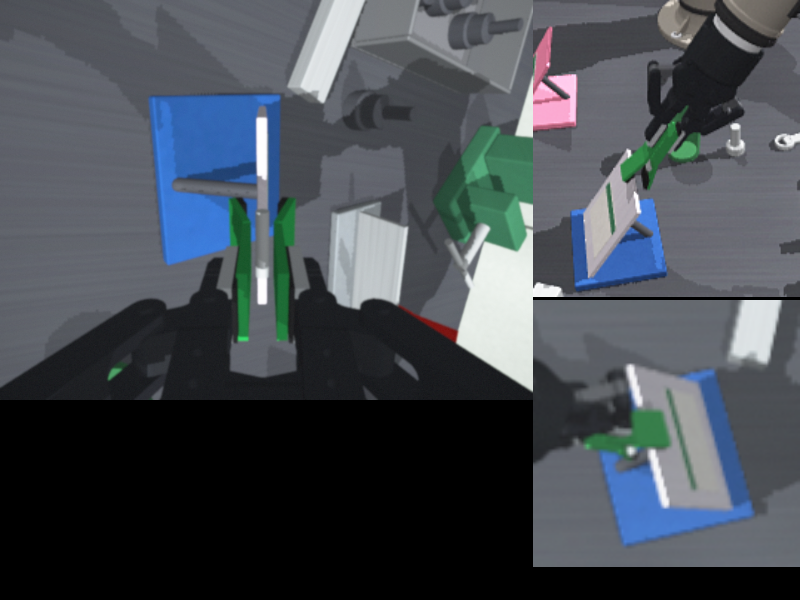

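The edge (column 314.5) is centred between the jaws (315), and its middle is within 2 mm along the edge. I'll push on 33 mm.

>>> drive_tool:
  series: [-1,0,0,5,0,0,0,-1,0,0,7,0,0,0,-1,0,0,7,0,0,0,-1,0,0,7,0,0,0,-1,0,0,5,0,0,0,-1,0,0,2,0,0,0,-1,0,0,0,0,0,0]

```text
t: 20.62
eef_pos: [0.5898, -0.066, 0.1579]
tool_rot: [0.299, 0.949, 0.099, 0.031]
contact_force: [-9.1, 10.1, 16.3]
gripper_width: 0.211
```

```bash
python3 e.py w10.png
```

```text
20.625 [ 0.5898 -0.066   0.1579] [-9.1 10.1 16.3] 0.21142180490190274
160 308 322 [[55.5, 0.8, 51.6]]
180 308 322 [[47.5, 0.8, 51.6]]
200 308 322 [[39.2, 0.8, 51.6]]
220 308 322 [[30.8, 0.8, 51.7]]
240 308 322 [[22.1, 0.8, 51.7]]
top-based edge mid [[-2.2, 2.1, 52.6]]
```

View pics/w10.png

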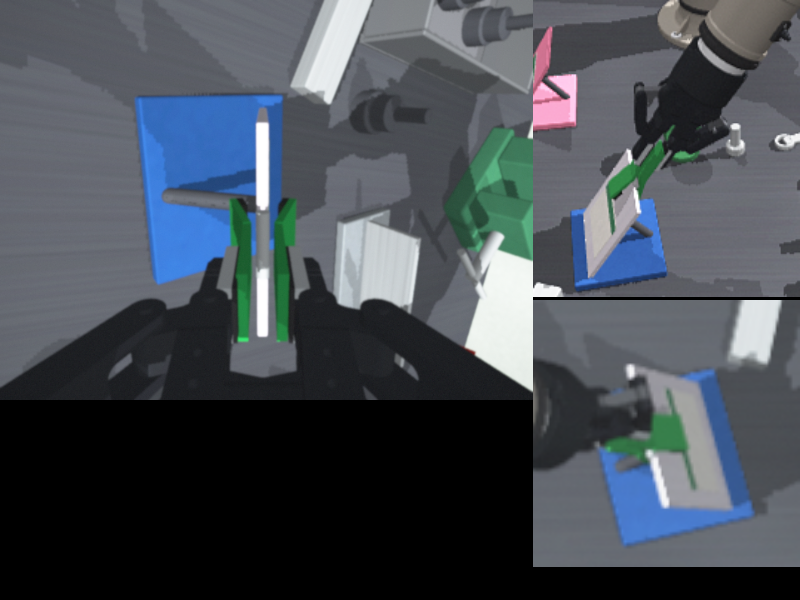

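The clip is centred, but the tool feels 20 N along its axis. The lower jaw has most likely met the rod that props the plate at mid-width. The clip hasn't moved in the fingers. I'll back off, shift 27 mm along the edge (still well off the corner), and go in again.

>>> drive_tool:
  series: [-1,0,0,-10,0,0,0,-1,0,0,-10,0,0,0,-1,-9,0,0,0,0,0,-1,-9,0,0,0,0,0,-1,-9,0,0,0,0,0,-1,0,0,0,0,0,0]

```text
t: 21.52
eef_pos: [0.5599, -0.0615, 0.1731]
tool_rot: [0.299, 0.949, 0.099, 0.031]
contact_force: [0.4, -1.4, 0.0]
gripper_width: 0.215
```

>>> drive_tool:
  series: [-1,0,0,6,0,0,0,-1,0,0,6,0,0,0,-1,0,0,5,0,0,0,-1,0,0,3,0,0,0,-1,0,0,0,0,0,0]

```text
t: 22.15
eef_pos: [0.5638, -0.0717, 0.1578]
tool_rot: [0.299, 0.949, 0.099, 0.031]
contact_force: [-7.9, 9.1, 15.0]
gripper_width: 0.213
```

```bash
python3 e.py w11.png
```

```text
22.15 [ 0.5638 -0.0717  0.1578] [-7.9  9.1 15. ] 0.21323452457254463
80 307 321 [[85.3, 0.4, 51.2]]
100 307 321 [[78.1, 0.4, 51.2]]
120 307 321 [[70.8, 0.4, 51.3]]
140 307 322 [[63.2, 0.6, 51.4]]
160 307 321 [[55.5, 0.4, 51.3]]
180 307 321 [[47.5, 0.4, 51.3]]
200 308 321 [[39.3, 0.6, 51.4]]
220 308 321 [[30.8, 0.6, 51.4]]
240 308 321 [[22.1, 0.6, 51.4]]
top-based edge mid [[24.5, 1.9, 52.3]]
```

The same force appears at the same depth 27 mm away, so it isn't the rod. It is the plate's edge bottoming in the clip's throat, meaning the clip is fully on. I'll ease back 2 mm, open slowly, then look.

>>> drive_tool:
  series: [-1,0,0,-2,0,0,0,-1,0,0,0,0,0,0,-0.5,0,0,0,0,0,0,-0.4,0,0,0,0,0,0,-0.3,0,0,0,0,0,0,-0.2,0,0,0,0,0,0,-0.1,0,0,0,0,0,0,0,0,0,0,0,0,0,0.2,0,0,0,0,0,0,0.5,0,0,0,0,0,0,1,0,0,0,0,0,0,1,0,0,0,0,0,0]

```text
t: 23.8
eef_pos: [0.5633, -0.0712, 0.1587]
tool_rot: [0.299, 0.949, 0.099, 0.031]
contact_force: [0.4, 0.7, 0.5]
gripper_width: 1.0
```

```bash
python3 e.py w12.png|head -1
```

```text
23.8 [ 0.5633 -0.0712  0.1587] [0.4 0.7 0.5] 0.999972795769591
```

View pics/w12.png

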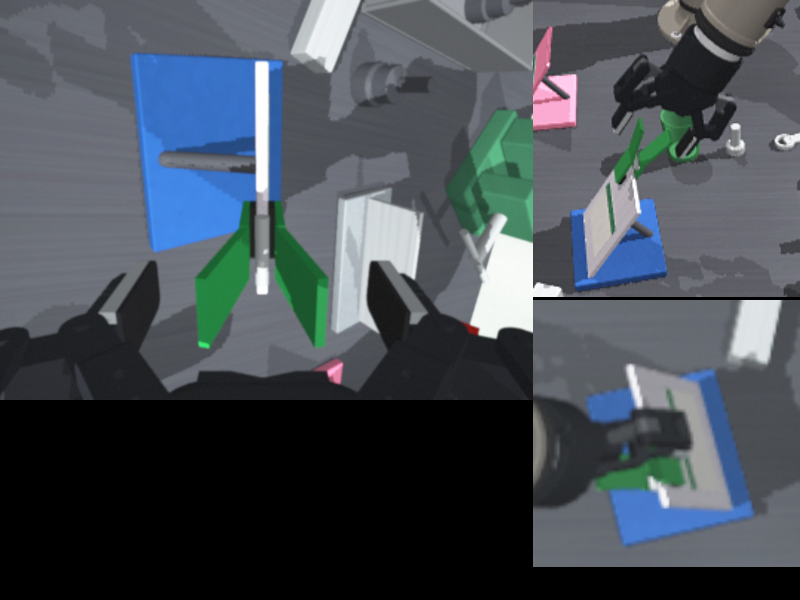

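The clip sits squarely on the edge with its handles symmetric (tops at 203 and 320, around 262) and the fingers are free. I'll retreat along the tool axis and check numerically, since my viewer budget is used.

>>> drive_tool:
  series: [1,0,0,-10,0,0,0,1,0,0,-20,0,0,0,1,0,0,-30,0,0,0,1,0,0,-30,0,0,0,1,0,0,-30,0,0,0,1,0,0,0,0,0,0]

```text
t: 24.7
eef_pos: [0.5502, -0.0019, 0.2584]
tool_rot: [0.299, 0.949, 0.1, 0.033]
contact_force: [0.6, 0.3, -0.3]
gripper_width: 1.0
```

```bash
python3 - <<'E'
from meas import *
import pickle
t0=pickle.load(open("top0.pkl","rb"));o=bot.get_obs();print(o["t"],o["eef_pos"].round(4),o["contact_force"].round(1))
t=cam("top");c=cam("wrist");s=cam("scene")
d=cv2.absdiff(t["pixels"],t0["pixels"]).max(2)
for n,(x,y,w,h) in dict(gauge=(215,155,70,125),red=(488,262,40,24),jar=(340,280,120,60),wrench=(215,290,120,60),block=(310,118,40,45),bar=(410,135,30,55)).items(): print(n,(d[y:y+h,x:x+w]>60).sum())
M=R.from_quat(o["tool_rot"],scalar_first=True).as_matrix();p0=o["eef_pos"]
# plate frame from edge
ez=np.array([-.118,.562,.819]);ey=np.array([.979,.205,0]);ex=np.cross(ey,ez);E0=np.array([.5942,-.0976,.116])
print("wrist pred pin z=10,edge,handle tops",[proj(c,E0+ey*-.0245+ez*a+ex*b)[0].round(0).tolist() for a,b in((.012,0),(0,0),(.064,.022),(.064,-.022))])
hsv=cv2.cvtColor(c["pixels"],cv2.COLOR_BGR2HSV);g=cv2.inRange(hsv,(50,100,30),(90,255,255))
n,l,st,ce=cv2.connectedComponentsWithStats(g)
for i in range(1,n):
    if st[i][4]>200:
        k=max(cv2.findContours((l==i).astype(np.uint8),0,2)[0],key=len);print(st[i].tolist(),cv2.approxPolyDP(k,3,True)[:,0].tolist())
# triangulate handle height via scene
hs=cv2.cvtColor(s["pixels"],cv2.COLOR_BGR2HSV);gs=cv2.inRange(hs,(50,120,40),(85,255,255));gs[:,:220]=0
n,l,st,ce=cv2.connectedComponentsWithStats(gs)
print("scene");print("pred tops",[proj(s,E0+ey*(-.0245+b)+ez*a+ex*d)[0].round(0).tolist() for a in(.064,) for b in(-.014,.014) for d in(.022,-.022)])
for i in range(1,n):
    if st[i][4]>60:
        k=max(cv2.findContours((l==i).astype(np.uint8),0,2)[0],key=len);print(st[i].tolist(),cv2.approxPolyDP(k,2,True)[:,0].tolist())
E
```

```text
24.7 [ 0.5502 -0.0019  0.2584] [ 0.6  0.3 -0.3]
gauge 3509
red 158
jar 0
wrench 6
block 0
bar 0
wrist pred pin z=10,edge,handle tops [[318.0, 223.0], [318.0, 219.0], [357.0, 247.0], [279.0, 247.0]]
[496, 128, 136, 130, 10968] [[549, 128], [496, 206], [519, 249], [526, 251], [537, 232], [549, 227], [556, 233], [549, 249], [582, 257], [592, 243], [582, 208], [618, 212], [631, 190], [622, 142], [568, 137], [564, 130]]
[275, 194, 33, 78, 1620] [[307, 195], [303, 194], [299, 207], [275, 225], [276, 271], [282, 271], [306, 244]]
[324, 194, 33, 78, 1643] [[326, 194], [325, 244], [349, 271], [355, 271], [356, 224], [337, 211]]
[167, 349, 64, 97, 3553] [[192, 349], [189, 372], [167, 421], [183, 445], [214, 429], [230, 399], [225, 379]]
scene
pred tops [[270.0, 209.0], [290.0, 217.0], [272.0, 218.0], [292.0, 226.0]]
[268, 200, 45, 51, 944] [[312, 204], [311, 210], [307, 207], [309, 211], [305, 214], [302, 207], [305, 204], [299, 211], [302, 209], [304, 212], [298, 215], [297, 210], [292, 209], [294, 202], [299, 201], [299, 209], [300, 204], [307, 201], [297, 200], [288, 203], [286, 209], [289, 217], [271, 233], [272, 244], [268, 244], [269, 250], [289, 229], [297, 238], [304, 238], [310, 234]]
[255, 209, 20, 44, 298] [[272, 209], [265, 228], [255, 242], [256, 252], [267, 239], [274, 219]]
```

The handle tops agree with the predicted clip pose in both cameras, within 3 px (1–2 mm). I'll check the red clip and the gauge, then hand in.

```bash
python3 - <<'E'
from meas import *
import pickle
for n in("top0","t2"): print(n,[(a,c) for a,b,c in gauge(pickle.load(open(n+".pkl","rb"))) if a>150])
t=cam("top");print("now",[(a,c) for a,b,c in gauge(t) if a>150])
s0=pickle.load(open("scene0.pkl","rb"));s=cam("scene")
f=lambda c:[cv2.cvtColor(c["pixels"],cv2.COLOR_BGR2GRAY)[255:280:6,405:450]][0]
x=f(s).astype(int)-f(s0);print("carriage scene diff rows",np.abs(x).mean(1).round(1))
print(cv2.absdiff(pickle.load(open("t2.pkl","rb"))["pixels"],pickle.load(open("top0.pkl","rb"))["pixels"])[205:250,222:262].max(), "gauge t2 vs top0 max diff")
bot.hand_in();print(bot.get_obs()["t"])
E
```

```text
top0 [(np.int32(221), array([513.4, 271.5]))]
t2 []
now [(np.int32(207), array([513.4, 271.5]))]
carriage scene diff rows [3.6 3.8 4.4 5.  5.7]
48 gauge t2 vs top0 max diff
the job is handed in; nothing more can be done
the job is handed in; nothing more can be done
```

The job is done and handed in at about 25 s of the 56 s allowed.

- **Gauge pull:** I drew the carriage out about 66 mm until the index line was within about 0.4 mm of the marker's middle. I held it there for over 1 s, eased it home at about 50 mm/s and released it. The tool was back at its starting position with the carriage against its stop, and the top view after release showed it home.
- **Green clip:** I took it off the rack and pushed it over the plate's top edge about 25 mm from the middle, towards the robot. The handles sit symmetric about the plate. Their tops match the expected pose (pin about 12 mm above the edge) within 3 px in the wrist and scene cameras.
- **Other items:** The red clip has not moved in the top view. The jar, wrench, blue block and clamp bar areas show almost no change. I did not compare the tap holder, and the stud was not checked separately.
- **Retreat:** The arm ended about 100 mm clear of the clip with no contact force.

**Checks that disagreed or fell short:**
- On the first insertion I felt about 20 N along the tool and suspected the support rod, so I shifted 27 mm along the edge. The same force came at the same depth, so I took it as the edge bottoming in the clip, though I did not confirm that separately. I backed off 2 mm before releasing.
- The top and wrist cameras differ by 1–2 mm on where the plate edge is, which is within tolerance.
- The final top-view comparison over the gauge was not usable; I believe the arm was in the way. The carriage being home rests on the earlier view and a final scene picture with only small differences.

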